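# Put the loaf tin in the display case and shut the case door

### The job

Lift the lidded loaf tin off the cooling rack by its body, keep it level, and set it down gently on the slate landing in front of the open display case, orange handle facing out of the case, and let go. Then take it again by the orange handle and slide it along the slate, without lifting it, straight in between the yellow lines until its front end rests on the rubber stop at the back, and let go. Finally push the wooden door fully shut so that it seats on its ball catch, leaving the mug, the jar and the bowl where they are.

Things in the scene. Friction and masses are not known exactly. Their poses are not given: they have to be found in the camera images.
- case: Low glass display case on a slate slab, fixed. Origin on the counter below the centre of the mouth; +x into the case, -x out over the landing, z up, +y the catch side, -y the hinge side. Dark grey slab 15 mm thick, x -0.210 to 0.250, y +-0.125; x<0 is the open landing. Side glass at y +-0.107 to 0.115, top 93 mm above the counter up to x 0.1, 127 mm beyond
- canopy_edge (a point): Middle of the lower front edge of the case's glass canopy, 127 mm above the counter, 98 mm in from the mouth. The canopy runs from here to the back wall, over the full width; its top is 137 mm above the counter. Between the mouth and this edge the case is open above. Axes as the case's
- landing (a point): Point on the slate top (15 mm above the counter), centre line, 65 mm in front of the mouth: a good place for the tin's origin when set down (its front end is then 20 mm inside). Two yellow lines on the slate run along x, 52 mm either side of the centre line. Axes as the case's
- stop (a point): Point on the slate top, centre line, at the foot of the black rubber back stop's face, 230 mm in from the mouth. The stop is 180 mm wide and 30 mm high. Axes as the case's
- catch_ball (a point): Spring ball of the catch, 16 mm in diameter, in the case's frame at x -0.0145, y 0.103, 102 mm above the counter. Its dark steel bracket behind it (x +-0.025, y 0.114 to 0.126) reaches 109 mm above the counter. Axes as the case's
- door (a joint): Door angle, rad: 0 is shut and seated, 1.57 square to the case, 1.8 the end; it opens outward over the landing. It starts wide open (1.38 to 1.65) and stays where left (friction 0.3 N at the free edge). The catch is met at about 0.09 rad and resists with 5 to 8 N at door_edge; past about 0.02 rad it draws the door to 0 and holds it
- door_hinge (a point): On the vertical hinge axis at half the door's height, 55 mm above the counter; in the case's frame x -0.006, y -0.105. Axes turn with the door: +y runs along the door from hinge to free edge, -x is square out of its outer face, which lies 6 mm from the axis
- door_edge (a point): Point on the door's outer face 150 mm from the hinge axis, 55 mm above the counter: a good place to push. Wooden door 206 mm wide, 12 mm thick, 18 to 93 mm above the counter; steel nub on its top (to 110 mm) 195 mm from the hinge; brass knob, 14 mm across and 14 mm proud, 187 mm from the hinge, 48 mm above the counter. Axes as door_hinge
- tin: Lidded loaf tin, dark steel with aluminium lid, closed and rigid, 170 mm long (x), 64 mm wide (y), 60 mm high, 0.4 to 0.8 kg. Origin at the centre of the box's underside (handle not counted); +x is the plain front end, which goes into the case first; -x is the end with the orange handle
- tin_grip (a point): On the upright post of the tin's orange D-handle, 40 mm above the tin's underside, 117 mm from the tin's origin along -x. Post 14 by 14 mm, from 15 to 59 mm above the tin's underside, outer face 124 mm from the origin, joined to the tin by two bars 10 mm wide. Axes as the tin's
- rack: Low steel wire cooling rack, 206 by 126 mm, top 16.5 mm above the counter, fixed. Origin on the counter under its centre, x along its long side. The tin starts lying on it
- mug: Blue mug, 76 mm in diameter, 85 mm high; leave alone. Origin under its centre
- jar: Amber jar with red lid, 72 mm in diameter, 110 mm high; leave alone. Origin under its centre
- bowl: White bowl, 100 mm in diameter, 45 mm high; leave alone. Origin under its centre
There are look-alikes about, which are no part of the job. Of the things like the tin, leave any that is red; of the rest the larger one is meant.

How it is judged:
On the way, in this order (a step that is already met when the one before it is completed fails the run):
1. the tin is lifted off the rack, held by its body (height (world z) of tin above 0.04 m and horizontal distance between the grasp point and tin below 0.06 m and contact force between the fingers and tin above 1 N), for 0.1 s.
2. the tin stands on the landing, let go, handle outward, not yet in (contact force between the fingers and tin below 0.2 N and x of tin in the frame of case between -0.2 and 0.04 m and y of tin in the frame of case between -0.08 and 0.08 m and z of tin in the frame of case between 0.01 and 0.02 m and angle between tin's own z axis and vertical below 0.08 rad and x of tin_grip in the frame of stop below -0.25 m and linear speed of tin below 0.02 m/s), for 0.1 s.
3. the fingers hold the orange handle's post (horizontal distance between the grasp point and tin_grip below 0.015 m and contact force between the fingers and tin above 1 N), for 0.1 s.
4. the tin is home: against the stop, between the yellow lines, let go (x of tin in the frame of stop between -0.093 and -0.078 m and y of tin in the frame of case between -0.02 and 0.02 m and z of tin in the frame of case between 0.01 and 0.02 m and angle between the x axis of tin and the x axis of case, either way round below 0.14 rad and x of tin_grip in the frame of case below 0.06 m and angle between tin's own z axis and vertical below 0.08 rad and contact force between the fingers and tin below 0.2 N), for 0.2 s.
5. the door is seated on its catch (value of joint door below 0.025 rad), for 0.2 s.
At the end, for the whole second after the job is handed in: Tin released and at rest on the slate, front end within 8 mm of the rubber stop, centre within 20 mm of the centre line, straight within 8 degrees, handle toward the door; door shut within 0.025 rad, seated on its catch; bystanders within 30 mm of their start (all of step 4 and value of joint door below 0.025 rad and linear speed of tin below 0.01 m/s); the robot touches nothing.
It fails at once if the tin is tipped by more than 20 degrees (angle between tin's own z axis and vertical above 0.35 rad).
It fails at once if the tin is lifted 20 mm or more while held at its handle or while inside the case ((x of tin in the frame of case between 0.05 and 0.25 m and y of tin in the frame of case between -0.12 and 0.12 m and z of tin in the frame of case above 0.035 m) or (horizontal distance between the grasp point and tin_grip below 0.03 m and contact force between the fingers and tin above 0.5 N and z of tin in the frame of case above 0.037 m)).
It fails at once if the tin is let go in the air, more than 17 mm above the slate, or banged on the case ((height (world z) of tin above 0.032 m and contact force between the fingers and tin below 0.05 N) or contact force between tin and case above 90 N).
It fails at once if the mug, the jar or the bowl is moved by more than 30 mm (distance of any of mug, jar, bowl from where it was at the start of the episode above 0.03 m).
It also fails if it takes over 72 s, if anything falls off the work surface, if the arm or the gripper's body presses on something with over 40 N, if the wrist force passes 120 N, or if a joint passes its speed limit or range.

### The arm

A 7-joint arm with a two-finger parallel gripper is mounted at the origin on the work surface. World frame = base frame: x ahead of the robot, y to its left, z up, the work surface at z = 0. Lengths are in m, angles in rad, forces in N, time in s.
With the tool pointing down it reaches from about 0.4 to 0.85 m from the base axis. Payload 10.4 kg.
Tool frame: the origin (TCP) lies on the front face of the gripper's body, between the roots of the fingers; the fingertips stand 73 mm ahead of it and the grasp point (between the pads) lies 54 mm ahead of it; z points along the fingers, y is the line along which they close (so a half turn about z gives the same grasp; the last joint's range is limited). The gripper opens to 85 mm and grips with 20 to 120 N. Pads are 22 mm wide; open, the fingers measure 114 mm over their backs; the gripper's body (76 mm by 85 mm) begins 54 mm behind the grasp point. The pads swing forward as they close: fully open they stand 13 mm farther back than shut.
Start: joints at [-1.136, 0.332, -0.065, 1.46, 0.022, 1.35, -0.088], TCP at [0.276, 0.561, 0.304] pointing down, gripper open.
Joint ranges: [-2.6, 2.6], [-0.5, 2.12], [-1.47, 1.34], [0.16, 2.42], [-1.27, 4.41], [0.06, 2.06], [-2.6, 2.6]. Speed limits (rad/s): [2.22, 2.22, 2.79, 2.79, 3.14, 3.14, 3.14].

### API

Orientations are given as a unit quaternion [x, y, z, w].
In Python, from workcell import manip gives the robot as it stands.
- The arm moves only by the shell command python3 -m jog 'ROWS' [FORCE]. ROWS is JSON, a list of rows, each an object with "grip": the gripper command: -1 is fully open, 1 is shut, values between are in proportion; "slide": the shift along the tool's x, y, z in cm, a list of three; "yaw": the turn about the tool's z in rad. A call has 1 to 8 rows; each row shifts and turns the commanded pose from where the row before left it, along the tool's axes as they then stand; what a row does not reach is not made up. A row lasts 1/10 s, in which the tool goes at most 50 mm and 8.59 degrees, less where a joint would pass 70% of its speed; a pose out of reach is approached as far as the arm can. A call with a gripper value outside its range is refused whole. The fingers move at their own pace and stop on an object; FORCE is the grip in N (left out, the last holds). Time passes only in rows, so rows that do not move let the fingers close. It gives the time, the measured TCP pose, the force, the opening and the grip force at its end, in the units of the state.
- manip.get_obs(): the state, without advancing time (a new reading comes with each control period).
- manip.camera(name): name is "scene" or "top" or "wrist"; returns the picture (400x640x3 uint8, blue, green, red); there is no depth.
- manip.calibration(name): a dict with "vfov" (degrees; the focal length in pixels is half the picture's height over the tangent of half this angle, whatever the lens; pixels are square), "cx", "cy" (the principal point, pixels), "k1" (the pictures are not rectified: a ray, as slopes to the right and down, at radius r is drawn at 1 + k1 r^2 times it, then the intrinsics apply), "camera_from_world" (4x4, takes a point from world to camera coordinates). Camera axes: x right, y down, z forward; pixel columns grow to the right and rows downward; lengths in m; the calibration is good to about 2 mm. A picture is of the moment at which its call begins: read the wrist's pose just before it. calibration takes no time and is no camera call; for the wrist camera it gives the pose at the moment of the call.
- manip.hand_in(): hands the job in; it is judged then, once.
Trained networks look in the newest picture that a camera, given by its name, has taken for a name from the list of things; names that differ only in an ending like _2 or _b are one class to them, and where a whole thing is asked for, a point or a joint stands for the part that bears it (a point fixed in the world has none). Each returns a list of dicts, best first, with "conf" (0 to 1); they miss things now and then, are a little off and sometimes report something else, mostly with a low value. They report only what shows in the picture. A call takes as long as a camera call. They do not tell look-alikes from the thing itself.
- manip.masks_of(thing, camera): "region" (400x640 bool, what is visible of it) and "centre" ([column, row] in pixels, amid what is visible of it).
The state is a dict: "clock": time; "joint_pos": joint angles; "joint_velocities": joint speeds; "tau": joint torques, N m; "position": TCP position; "ee_rot": TCP orientation; "ft_force": force on the tool from outside, world axes, zero at the start; "torque": the same for the moment, N m; "grip_width": opening from 0.0 (shut) to 1.0 (fully open); "grasp_force": force on a finger pad.
Only numpy, scipy, OpenCV 4.12 (cv2) and the standard library are available. Lean on these libraries where they do the work, as an engineer would, in place of code of your own. Each camera call takes 0.05 s, during which the arm holds its last target. There are 200 camera calls.

## Working session

There is one attempt and no reset: what is moved stays moved. The work goes in short steps, Python scripts to look and compute and a shell command to move; the robot and the scene stay as the last step left them, time stands still between calls to the robot, and variables do not carry over. Pictures are saved under pics/ and viewed, at most 10 in all, crops included, and the job is handed in when it is done.

```bash
ls; mkdir -p pics; cat > h.py <<'E'
import numpy as np, cv2
from workcell import manip
from scipy.spatial.transform import Rotation as R
def K(c):
    f=200/np.tan(np.radians(c['vfov'])/2); return f
def ray(c,px):
    f=K(c); d=(np.array(px,float)-[c['cx'],c['cy']])/f
    u=d.copy()
    for _ in range(20): u=d/(1+c['k1']*(u@u))
    T=np.array(c['camera_from_world']); Rm=T[:3,:3]; o=-Rm.T@T[:3,3]
    return o,Rm.T@np.array([u[0],u[1],1])
def at_z(c,px,z):
    o,d=ray(c,px); return o+d*(z-o[2])/d[2]
def proj(c,P):
    T=np.array(c['camera_from_world']); P=np.atleast_2d(P); q=P@T[:3,:3].T+T[:3,3]
    u=q[:,:2]/q[:,2:]; r2=(u**2).sum(1,keepdims=True)
    return u*(1+c['k1']*r2)*K(c)+[c['cx'],c['cy']]
E
python3 - <<'E'
from h import *
for n in ['scene','top']:
    im=manip.camera(n); cv2.imwrite(f'pics/{n}0.png',im)
    c=manip.calibration(n); print(n,c['vfov'],c['k1'],np.round(np.linalg.inv(c['camera_from_world']),3).tolist())
    for t in ['tin','tin_grip','case','door','rack','mug','jar','bowl']:
        for m in manip.masks_of(t,n): print(t,round(m['conf'],2),np.round(m['centre']),m['region'].sum())
o=manip.get_obs();print(o)
E
```

```text
pics
scene 56.40098295719028 -0.056680934720906136 [[-0.736, 0.351, -0.578, 1.19], [0.677, 0.392, -0.623, 0.826], [0.008, -0.85, -0.526, 0.678], [0.0, 0.0, 0.0, 1.0]]
tin 0.82 [474. 283.] 1936
tin 0.78 [424. 220.] 580
tin 0.74 [384. 237.] 2132
tin_grip 0.86 [423. 223.] 608
tin_grip 0.74 [477. 284.] 1927
tin_grip 0.64 [385. 239.] 2149
case 0.64 [264. 190.] 8791
door 0.6 [311. 195.] 916
door 0.5 [293. 157.] 341
door 0.44 [264. 191.] 8773
rack 0.69 [389. 264.] 642
mug 0.7 [241. 242.] 1128
jar 0.57 [319. 270.] 1364
jar 0.53 [385. 237.] 2112
bowl 0.75 [293. 157.] 334
top 47.44121990084673 -0.09750356356438639 [[-0.027, -0.997, 0.07, 0.435], [-1.0, 0.027, -0.004, 0.138], [0.002, -0.07, -0.998, 1.609], [0.0, 0.0, 0.0, 1.0]]
tin 0.7 [254. 213.] 1059
tin 0.63 [179. 230.] 1199
tin_grip 0.78 [254. 210.] 1115
tin_grip 0.58 [182. 226.] 1168
tin_grip 0.26 [340. 210.] 292
case 0.7 [384. 183.] 10007
case 0.64 [255. 209.] 1044
rack 0.98 [281. 202.] 233
mug 0.96 [330. 125.] 508
mug 0.18 [383. 183.] 9946
jar 0.77 [257. 147.] 443
bowl 0.63 [429. 251.] 605
{'clock': 0.9, 'joint_pos': array([-1.13564182,  0.3322011 , -0.06475473,  1.46007461,  0.02161112,
        1.34987926, -0.0885278 ]), 'joint_velocities': array([-2.88591995e-04, -5.57932647e-04, -5.88982424e-05, -2.29574261e-03,
       -2.32805705e-05,  3.37852377e-04,  2.12819484e-04]), 'tau': array([-5.62263303e-04, -6.25210047e+01,  4.87635797e-02, -3.91839445e+01,
        1.64373661e-02,  1.59217198e-03,  2.49755425e-05]), 'position': array([0.2761805 , 0.56070098, 0.30394911]), 'ee_rot': array([2.26870042e-01, 9.73925038e-01, 6.76120685e-05, 2.29137795e-07]), 'ft_force': array([-0.19028189, -0.34819283,  0.70092719]), 'torque': array([-0.00820243,  0.04910996, -0.01771524]), 'grasp_force': 0.0, 'grip_width': 1.0026225179551231}
```

```bash
python3 - <<'E'
import cv2
im=cv2.imread('pics/top0.png')[80:300,120:480]
cv2.imwrite('pics/topc.png',cv2.resize(im,(800,489),interpolation=cv2.INTER_CUBIC))
im=cv2.imread('pics/scene0.png')[110:350,190:550]
cv2.imwrite('pics/scenec.png',cv2.resize(im,(800,533),interpolation=cv2.INTER_CUBIC))
E
```

```text
(no output)
```

View pics/topc.png

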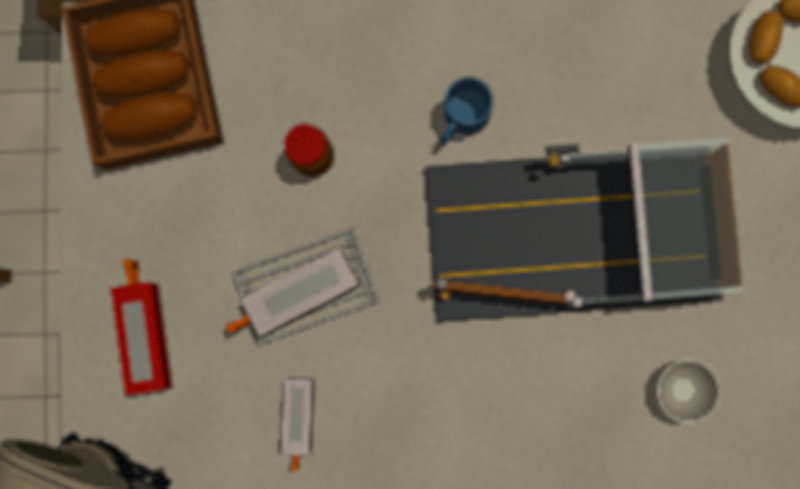

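View pics/scenec.png

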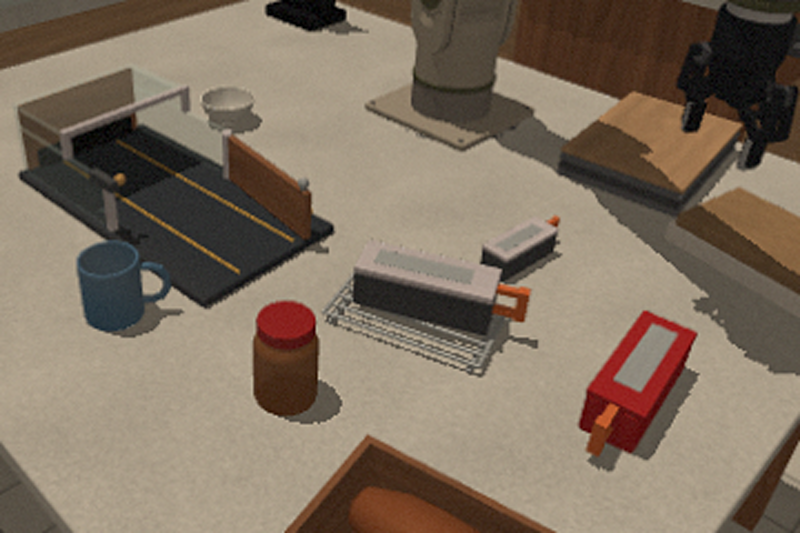

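Look-alikes (top picture, full pixels): red tin (183,232) is excluded by colour. Small light-lidded tin (254,267) is excluded as the smaller one. The large tin on the rack (254,212) is the one meant: it is not red, the larger of the rest, and the enlarged crop shows it lying on the rack with its orange handle at (226,227). The door stands open along the landing's lower side, and the mug and jar are beyond it.

```bash
cat > fit.py <<'E'
from h import *
from scipy.optimize import least_squares
def rz(a): return np.array([[np.cos(a),-np.sin(a)],[np.sin(a),np.cos(a)]])
def yellow(im,reg=None):
    hsv=cv2.cvtColor(im,cv2.COLOR_BGR2HSV)
    m=cv2.inRange(hsv,(18,120,90),(32,255,255))>0
    return m if reg is None else m&reg
E
python3 - <<'E'
from fit import *
im=cv2.imread('pics/top0.png'); c=manip.calibration('top')
full=lambda p:np.array(p)/2.2222+[120,80]-[.28,.28]
# tin lid
m=manip.camera('top')
for t in ['tin']:
    for q in manip.masks_of(t,'top'):
        (cx,cy),wh,a=cv2.minAreaRect(np.argwhere(q['region'])[:,::-1].astype(np.float32)); print('mask rect',cx,cy,wh,a,q['conf'])
L=np.array([at_z(c,full(p),.0765) for p in [(240,296),(262,336),(360,282),(347,249)]])
print('lid',np.round(L,3).tolist()); 
ctr=L.mean(0); ax=(L[2]+L[3]-L[0]-L[1])[:2]; print('tin c',ctr,'len',np.linalg.norm(ax)/2,'ang',np.arctan2(ax[1],ax[0]))
print('handle',at_z(c,full((236,326)),.0755))
# case
A=at_z(c,full((425,168)),.015);B=at_z(c,full((437,322)),.015);print('slab',A,B,np.linalg.norm(A-B))
ym=yellow(im); ys=np.argwhere(ym)
P=np.array([at_z(c,p[::-1],.015)[:2] for p in ys if 300<p[1]<440 and 140<p[0]<215])
print(len(P)); 
ex=np.array([B[1]-A[1],-(B[0]-A[0])]);ex/=np.linalg.norm(ex)
a0=np.arctan2(-(A-B)[0],(A-B)[1]); mid=(A+B)[:2]/2; o0=mid+rz(a0)@[.21,0]; print('init',o0,a0)
def res(v):
    q=(P-[v[0],v[1]])@rz(v[2]); return np.clip(np.abs(np.abs(q[:,1])-.052),0,.02)
s=least_squares(lambda v:np.r_[res(v),(rz(v[2]).T@(mid-v[:2])+[.21,0])*3],[*o0,a0],loss='soft_l1',f_scale=.003);print('case',s.x,s.cost)
T=s.x
for n,l in {'rackj':(0,0)}.items(): pass
print('door edge top', [np.round(rz(T[2]).T@(at_z(c,full(p),.093)[:2]-T[:2]),3).tolist() for p in [(573,300),(440,287)]])
print('mug,jar',at_z(c,full((467,100)),.085),at_z(c,full((307,146)),.11))
o=manip.get_obs(); w=manip.calibration('wrist'); Ti=np.linalg.inv(w['camera_from_world']); Rt=R.from_quat(o['ee_rot']).as_matrix()
print('wristcam in tool',np.round(Rt.T@(Ti[:3,3]-o['position']),3),np.round(Rt.T@Ti[:3,:3],3).tolist(),w['vfov']); print(np.round(Rt,3).tolist())
E
```

```text
mask rect 182.6657257080078 226.2012939453125 (59.6763916015625, 22.85260772705078) 82.14668273925781 0.95
mask rect 253.4989013671875 270.5237731933594 (13.793893814086914, 41.048728942871094) 2.726310968399048 0.86
mask rect 249.800048828125 213.6000213623047 (20.571823120117188, 62.60989761352539) 63.43495178222656 0.55
mask rect 382.3482971191406 182.1793212890625 (76.65098571777344, 139.01815795898438) 85.2363510131836 0.15
lid [[0.499, 0.438, 0.077], [0.437, 0.405, 0.077], [0.515, 0.255, 0.077], [0.566, 0.273, 0.077]]
tin c [0.5044288  0.34292918 0.0765    ] len 0.17355034738984432 ang -1.1388109272597156
handle [0.45346245 0.44506237 0.0755    ]
slab [0.69744447 0.15218603 0.015     ] [0.4523182  0.13962598 0.015     ] 0.2454478392448408
397
init [ 0.58562745 -0.06381886] -1.5196019938060323
case [ 0.58703597 -0.06375206 -1.5226925 ] 0.002252571918305945
door edge top [[-0.003, -0.108], [-0.201, -0.074]]
mug,jar [0.78956196 0.08452779 0.085     ] [0.72017807 0.32769897 0.11      ]
wristcam in tool [ 0.076 -0.001 -0.069] [[-0.0, -0.954, -0.3], [1.0, 0.0, -0.0], [0.0, -0.3, 0.954]] 69.41264522140344
[[-0.897, 0.442, 0.0], [0.442, 0.897, 0.0], [-0.0, 0.0, -1.0]]
```

```bash
python3 -m jog '[{"grip":-1,"slide":[0,0,0],"yaw":0.136},{"grip":-1,"slide":[0,0,0],"yaw":0.136},{"grip":-1,"slide":[0,0,0],"yaw":0.136},{"grip":-1,"slide":[0,0,0],"yaw":0.136},{"grip":-1,"slide":[0,0,0],"yaw":0.136}]' 40; python3 -m jog '[{"grip":-1,"slide":[-3.7,1.45,0],"yaw":0},{"grip":-1,"slide":[-3.7,1.45,0],"yaw":0},{"grip":-1,"slide":[-3.7,1.45,0],"yaw":0},{"grip":-1,"slide":[-3.7,1.45,0],"yaw":0},{"grip":-1,"slide":[-3.7,1.45,0],"yaw":0},{"grip":-1,"slide":[-3.7,1.45,0],"yaw":0},{"grip":-1,"slide":[-3.7,1.45,0],"yaw":0},{"grip":-1,"slide":[-3.6,1.45,0],"yaw":0}]'; python3 -m jog '[{"grip":-1,"slide":[0,0,0],"yaw":0},{"grip":-1,"slide":[0,0,0],"yaw":0}]'
cat >> h.py <<'E'
def pose():
    o=manip.get_obs(); Rt=R.from_quat(o['ee_rot']).as_matrix(); return o,o['position'],Rt,np.arctan2(Rt[1,0],Rt[0,0])
def goto(xyz,ang):
    o,p,Rt,a=pose(); yaw=-(ang-a); yaw=(yaw+np.pi)%(2*np.pi)-np.pi
    x=np.array([np.cos(ang),np.sin(ang),0]); y=np.array([x[1],-x[0],0])
    d=np.array(xyz)-p; print('t %.2f'%o['clock'],'yaw %.3f'%yaw,'then slide cm',np.round([100*d@x,100*d@y,-100*d[2]],2),'at',np.round(p,4),'ang %.4f'%a)
E
python3 - <<'E'
from h import *
im=manip.camera('wrist'); cv2.imwrite('pics/w1.png',im)
E
```

```text
clock: 1.5
position: [0.2762, 0.5607, 0.304]
ee_rot: [0.541, 0.841, 0.0, -0.0]
ft_force: [-0.2, -0.6, -0.4]
grip_width: 0.998
grasp_force: 0.0
clock: 2.3
position: [0.5064, 0.3402, 0.3041]
ee_rot: [0.539, 0.842, 0.0, 0.0]
ft_force: [-0.1, -0.1, -0.3]
grip_width: 1.002
grasp_force: 0.0
clock: 2.5
position: [0.5058, 0.3409, 0.3039]
ee_rot: [0.54, 0.842, 0.0, -0.0]
ft_force: [-0.7, 1.4, -0.7]
grip_width: 0.999
grasp_force: 0.0
```

View pics/w1.png

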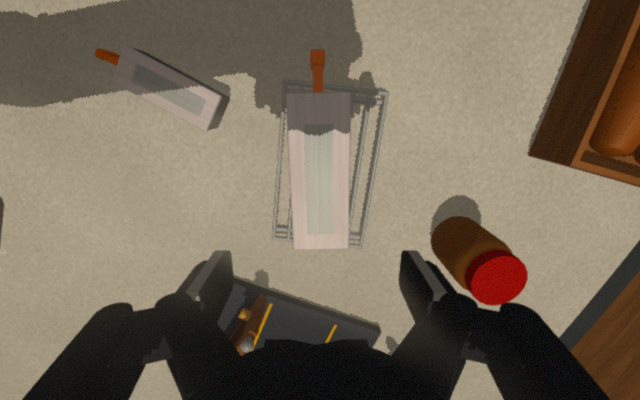

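The wrist view shows the large tin on the rack: lid corners at (287,93), (351,93), (293,248) and (350,248), handle post at (318,55). The jar is well to the right.

```bash
python3 - <<'E'
from h import *
c=manip.calibration('wrist')
L=np.array([at_z(c,p,.0765) for p in [(287,93),(351,93),(350,248),(293,248)]])
ax=(L[2]+L[3]-L[0]-L[1])[:2]; ang=np.arctan2(ax[1],ax[0]); m=L.mean(0)
print(m,np.linalg.norm(ax)/2,np.linalg.norm(L[0]-L[1]),np.linalg.norm(L[2]-L[3]),ang)
g=at_z(c,(318,52),.0755); print('handle post top',g, 'expected',m[:2]-.117*np.array([np.cos(ang),np.sin(ang)]))
goto([m[0],m[1],.108],ang+np.pi)
E
```

```text
[0.50573851 0.35062875 0.0765    ] 0.1662129060889561 0.06205948679330825 0.06484474380192694 -1.1171421680937659
handle post top [0.45295955 0.45821503 0.0755    ] expected [0.45446291 0.45579439]
t 2.55 yaw -0.020 then slide cm [ 0.73  0.45 19.59] at [0.5049 0.3421 0.3039] ang 2.0041
```

```bash
python3 -m jog '[{"grip":-1,"slide":[0.7,0.4,0],"yaw":-0.02},{"grip":-1,"slide":[0,0,4],"yaw":0},{"grip":-1,"slide":[0,0,4],"yaw":0},{"grip":-1,"slide":[0,0,3.5],"yaw":0},{"grip":-1,"slide":[0,0,3],"yaw":0},{"grip":-1,"slide":[0,0,2.5],"yaw":0},{"grip":-1,"slide":[0,0,1.5],"yaw":0},{"grip":-1,"slide":[0,0,1.1],"yaw":0}]' 60; python3 -m jog '[{"grip":1,"slide":[0,0,0],"yaw":0},{"grip":1,"slide":[0,0,0],"yaw":0},{"grip":1,"slide":[0,0,0],"yaw":0},{"grip":1,"slide":[0,0,0],"yaw":0},{"grip":1,"slide":[0,0,0],"yaw":0},{"grip":1,"slide":[0,0,0],"yaw":0}]' 60;  python3 -m jog '[{"grip":1,"slide":[0,0,0],"yaw":0},{"grip":1,"slide":[0,0,0],"yaw":0},{"grip":1,"slide":[0,0,0],"yaw":0},{"grip":1,"slide":[0,0,0],"yaw":0}]'
```

```text
clock: 3.35
position: [0.5052, 0.3507, 0.1069]
ee_rot: [0.529, 0.848, -0.0, -0.0]
ft_force: [-0.1, -0.7, 1.3]
grip_width: 1.003
grasp_force: 0.0
clock: 3.95
position: [0.5062, 0.3501, 0.1088]
ee_rot: [0.53, 0.848, 0.001, 0.0]
ft_force: [-0.9, -0.3, 4.6]
grip_width: 0.74
grasp_force: 68.0
clock: 4.35
position: [0.5062, 0.35, 0.1087]
ee_rot: [0.53, 0.848, 0.001, -0.0]
ft_force: [-1.8, 0.2, 6.9]
grip_width: 0.739
grasp_force: 68.1
```

```bash
python3 -m jog '[{"grip":1,"slide":[0,0,-0.5],"yaw":0},{"grip":1,"slide":[0,0,-1],"yaw":0},{"grip":1,"slide":[0,0,-1.5],"yaw":0},{"grip":1,"slide":[0,0,-2],"yaw":0},{"grip":1,"slide":[0,0,-2],"yaw":0},{"grip":1,"slide":[0,0,-2],"yaw":0},{"grip":1,"slide":[0,0,-1.5],"yaw":0},{"grip":1,"slide":[0,0,-1],"yaw":0}]'; python3 -m jog '[{"grip":1,"slide":[0,0,-0.5],"yaw":0},{"grip":1,"slide":[0,0,0],"yaw":0}]'
python3 - <<'E'
from h import *
goto([.584,.0012,.107+.115],-1.5227+np.pi)
c=manip.calibration('scene'); im=manip.camera('scene')
from fit import yellow
ym=np.argwhere(yellow(im)); P=[at_z(c,p[::-1],.015)[:2] for p in ym]
from fit import rz
q=(np.array(P)-[.58703,-.06375])@rz(-1.5227)
for s in (1,-1):
    k=q[(abs(q[:,1]-s*.052)<.02)&(q[:,0]>-.2)&(q[:,0]<.09)]; print(s,len(k),np.round(np.polyfit(k[:,0],k[:,1],1),4),k[:,0].min(),k[:,0].max())
E
```

```text
clock: 5.15
position: [0.5063, 0.3497, 0.2248]
ee_rot: [0.53, 0.848, 0.001, 0.0]
ft_force: [0.5, -0.7, -7.4]
grip_width: 0.739
grasp_force: 68.0
clock: 5.35
position: [0.5061, 0.3496, 0.2282]
ee_rot: [0.53, 0.848, 0.0, 0.0]
ft_force: [-0.6, -0.0, -7.1]
grip_width: 0.739
grasp_force: 68.0
t 5.35 yaw 0.405 then slide cm [-35.18   6.11   0.62] at [0.5061 0.3496 0.2282] ang 2.0238
1 96 [-0.0007  0.0549] -0.19913533645761558 0.06004267853666631
-1 90 [-0.0027 -0.0493] -0.19835051407535945 0.06091436162593902
```

```bash
python3 -m jog '[{"grip":1,"slide":[0,0,0],"yaw":0.06},{"grip":1,"slide":[0,0,0],"yaw":0.1},{"grip":1,"slide":[0,0,0],"yaw":0.1},{"grip":1,"slide":[0,0,0],"yaw":0.085},{"grip":1,"slide":[0,0,0],"yaw":0.06},{"grip":1,"slide":[-1,0.3,0],"yaw":0},{"grip":1,"slide":[-2,0.4,0],"yaw":0},{"grip":1,"slide":[-3,0.5,0],"yaw":0}]'; python3 -m jog '[{"grip":1,"slide":[-3.3,0.6,0],"yaw":0},{"grip":1,"slide":[-3.3,0.6,0],"yaw":0},{"grip":1,"slide":[-3.3,0.6,0],"yaw":0},{"grip":1,"slide":[-3.3,0.6,0],"yaw":0},{"grip":1,"slide":[-3.3,0.6,0],"yaw":0},{"grip":1,"slide":[-3.3,0.6,0],"yaw":0},{"grip":1,"slide":[-3.3,0.6,0],"yaw":0},{"grip":1,"slide":[-3,0.5,0],"yaw":0}]';python3 -m jog '[{"grip":1,"slide":[-2,0.3,0],"yaw":0},{"grip":1,"slide":[-1,0,0],"yaw":0},{"grip":1,"slide":[0,0,0],"yaw":0},{"grip":1,"slide":[0,0,0],"yaw":0}]'
python3 - <<'E'
from h import *
goto([.585,.001,.107],-1.5237+np.pi)
im=manip.camera('scene'); im=im[110:290,190:460]; cv2.imwrite('pics/s2.png',cv2.resize(im,(800,533),interpolation=cv2.INTER_CUBIC))
E
```

```text
clock: 6.2
position: [0.5204, 0.2904, 0.227]
ee_rot: [0.688, 0.726, -0.0, -0.0]
ft_force: [0.7, -0.5, -7.2]
grip_width: 0.737
grasp_force: 68.0
clock: 7.0
position: [0.5802, 0.0289, 0.2274]
ee_rot: [0.69, 0.724, -0.0, -0.0]
ft_force: [1.2, 0.3, -7.4]
grip_width: 0.74
grasp_force: 68.0
clock: 7.4
position: [0.5845, 0.0031, 0.2276]
ee_rot: [0.689, 0.724, 0.0, -0.0]
ft_force: [-0.4, 0.6, -7.1]
grip_width: 0.741
grasp_force: 67.9
t 7.40 yaw 0.003 then slide cm [-0.22  0.04 12.06] at [0.5845 0.0031 0.2276] ang 1.6204
```

View pics/s2.png

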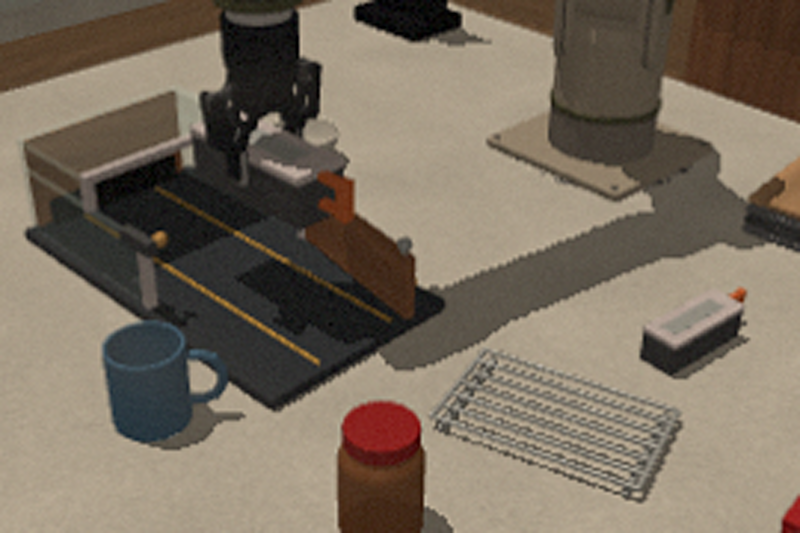

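The tin hangs level above the landing (handle at (335,195) in the crop), with its front end clear of the canopy and the door to one side. Lowering.

```bash
python3 -m jog '[{"grip":1,"slide":[-0.2,0,1],"yaw":0},{"grip":1,"slide":[0,0,2],"yaw":0},{"grip":1,"slide":[0,0,2.5],"yaw":0},{"grip":1,"slide":[0,0,2.5],"yaw":0},{"grip":1,"slide":[0,0,2],"yaw":0},{"grip":1,"slide":[0,0,1],"yaw":0},{"grip":1,"slide":[0,0,0.5],"yaw":0},{"grip":1,"slide":[0,0,0.2],"yaw":0}]'; python3 -m jog '[{"grip":1,"slide":[0,0,0.1],"yaw":0},{"grip":1,"slide":[0,0,0.1],"yaw":0},{"grip":1,"slide":[0,0,0.1],"yaw":0},{"grip":1,"slide":[0,0,0],"yaw":0}]'
```

```text
clock: 8.25
position: [0.585, 0.0003, 0.1109]
ee_rot: [0.69, 0.724, 0.0, 0.0]
ft_force: [-0.4, -0.6, -7.1]
grip_width: 0.735
grasp_force: 68.2
clock: 8.65
position: [0.585, -0.0, 0.1081]
ee_rot: [0.69, 0.724, 0.0, 0.0]
ft_force: [-0.0, -0.3, -7.6]
grip_width: 0.738
grasp_force: 68.2
```

```bash
python3 -m jog '[{"grip":1,"slide":[0,0,0.1],"yaw":0},{"grip":1,"slide":[0,0,0],"yaw":0},{"grip":1,"slide":[0,0,0.1],"yaw":0},{"grip":1,"slide":[0,0,0],"yaw":0}]'
```

```text
clock: 9.05
position: [0.5851, -0.0, 0.1072]
ee_rot: [0.69, 0.724, 0.0, -0.0]
ft_force: [-6.9, 0.2, 8.9]
grip_width: 0.74
grasp_force: 69.4
```

```bash
python3 -m jog '[{"grip":0.4,"slide":[0,0,0],"yaw":0},{"grip":0,"slide":[0,0,0],"yaw":0},{"grip":-0.6,"slide":[0,0,0],"yaw":0},{"grip":-1,"slide":[0,0,0],"yaw":0},{"grip":-1,"slide":[0,0,0],"yaw":0},{"grip":-1,"slide":[0,0,0],"yaw":0}]'; python3 -m jog '[{"grip":-1,"slide":[0,0,-1],"yaw":0},{"grip":-1,"slide":[0,0,-2],"yaw":0},{"grip":-1,"slide":[0,0,-3],"yaw":0},{"grip":-1,"slide":[0,0,-4],"yaw":0},{"grip":-1,"slide":[1,0,-4],"yaw":0},{"grip":-1,"slide":[2,0,-2],"yaw":0},{"grip":-1,"slide":[2,0,0],"yaw":0},{"grip":-1,"slide":[0,0,0],"yaw":0}]'; python3 - <<'E'
from h import *
im=manip.camera('wrist'); cv2.imwrite('pics/w2.png',im)
im=manip.camera('top'); cv2.imwrite('pics/top2.png',im)
E
```

```text
clock: 9.65
position: [0.5851, -0.0, 0.106]
ee_rot: [0.69, 0.724, 0.0, 0.0]
ft_force: [0.0, 0.4, -0.2]
grip_width: 1.002
grasp_force: 0.0
clock: 10.45
position: [0.5825, 0.0532, 0.2673]
ee_rot: [0.688, 0.725, 0.001, -0.0]
ft_force: [-0.5, 0.3, -0.3]
grip_width: 1.001
grasp_force: 0.0
```

View pics/w2.png

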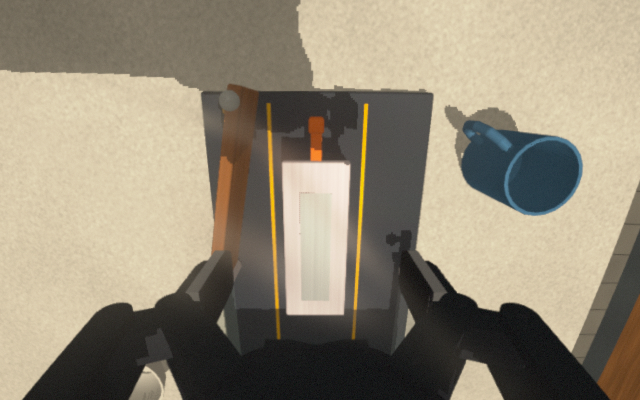

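The tin stands straight between the lines: lid corners (282,161), (350,161), (288,314), (344,314), and orange post at (316,123). The slab's front edge is at row 93, and the door's nub is at (229,100).

```bash
python3 - <<'E'
from fit import *
c=manip.calibration('wrist'); im=cv2.imread('pics/w2.png')
L=np.array([at_z(c,p,.075)[:2] for p in [(282,161),(350,161),(344,314),(288,314)]])
S=np.array([at_z(c,p,.015)[:2] for p in [(203,93),(433,93)]]); print('slab w',np.linalg.norm(S[0]-S[1]))
P=np.array([at_z(c,p[::-1],.015)[:2] for p in np.argwhere(yellow(im))])
v0=np.array([.5870+.0014,-.0637,-1.5237]); q=(P-v0[:2])@rz(v0[2])
for s in (1,-1):
    k=q[(abs(q[:,1]-s*.052)<.012)&(q[:,0]>-.2)&(q[:,0]<.05)]; print(s,len(k),np.polyfit(k[:,0],k[:,1],1),k[:,0].min(),k[:,0].max())
print('slab corners case',np.round((S-v0[:2])@rz(v0[2]),4).tolist())
l=(L-v0[:2])@rz(v0[2]); print('lid case',np.round(l,4).tolist(),l.mean(0)); ax=l[2]+l[3]-l[0]-l[1]; print('ang',np.arctan2(ax[1],ax[0]))
hs=cv2.cvtColor(im,cv2.COLOR_BGR2HSV); h=cv2.inRange(hs,(4,180,150),(14,255,255)); h[:, :290]=0;h[:,345:]=0;h[170:]=0
r=np.argwhere(h); print('orange rows',r[:,0].min(),r[:,0].max(),[ (y,np.where(h[y])[0].min(),np.where(h[y])[0].max()) for y in range(r[:,0].min(),r[:,0].min()+30,4) if h[y].any()])
g=np.array([at_z(c,(316,y),.074)[:2] for y in (117,132)]); print('post case',(g-v0[:2])@rz(v0[2]))
goto([*(v0[:2]+rz(v0[2])@(l.mean(0)+[-.117,0])),.109],v0[2]+np.pi)
nub=at_z(c,(229,100),.11)[:2]; n=(nub-v0[:2])@rz(v0[2])-[-.006,-.105]; print('nub rel hinge',n,np.linalg.norm(n),'door',np.arctan2(-n[0],n[1]))
E
```

```text
slab w 0.24238603430721015
1 854 [-0.00304052  0.05140151] -0.19518932602733827 0.048928364701555156
-1 833 [-0.00401333 -0.05218156] -0.19501774281629644 0.04906416950983664
slab corners case [[-0.2056, -0.1197], [-0.206, 0.1227]]
lid case [[-0.1437, -0.0315], [-0.1438, 0.0302], [0.0236, 0.0301], [0.0237, -0.0308]] [-0.06002981 -0.00050579]
ang 0.0017912818819408628
orange rows 120 160 [(120, np.int64(311), np.int64(320)), (124, np.int64(311), np.int64(318)), (128, np.int64(315), np.int64(315)), (136, np.int64(316), np.int64(316)), (140, np.int64(317), np.int64(317)), (144, np.int64(317), np.int64(317)), (148, np.int64(311), np.int64(316))]
post case [[-0.1822634  -0.00072402]
 [-0.16940876 -0.00070142]]
t 10.55 yaw 0.002 then slide cm [ 6.33  0.02 15.72] at [0.5823 0.0498 0.2662] ang 1.6194
nub rel hinge [-0.18966071  0.03954157] 0.19373879866604837 door 1.365254812689046
```

```bash
python3 -m jog '[{"grip":0,"slide":[3.2,0,0],"yaw":0},{"grip":0,"slide":[3.1,0,0],"yaw":0},{"grip":0,"slide":[0,0,3],"yaw":0},{"grip":0,"slide":[0,0,3.5],"yaw":0},{"grip":0,"slide":[0,0,3.5],"yaw":0},{"grip":0,"slide":[0,0,3],"yaw":0},{"grip":0,"slide":[0,0,1.7],"yaw":0},{"grip":0,"slide":[0,0,1],"yaw":0}]' 40; python3 -m jog '[{"grip":0,"slide":[0,0,0],"yaw":0},{"grip":0.5,"slide":[0,0,0],"yaw":0},{"grip":1,"slide":[0,0,0],"yaw":0},{"grip":1,"slide":[0,0,0],"yaw":0},{"grip":1,"slide":[0,0,0],"yaw":0},{"grip":1,"slide":[0,0,0],"yaw":0},{"grip":1,"slide":[0,0,0],"yaw":0},{"grip":1,"slide":[0,0,0],"yaw":0}]' 40
```

```text
clock: 11.35
position: [0.5787, 0.1112, 0.107]
ee_rot: [0.69, 0.723, -0.001, -0.0]
ft_force: [0.5, -0.3, -0.8]
grip_width: 0.5
grasp_force: 0.0
clock: 12.15
position: [0.5802, 0.1128, 0.1102]
ee_rot: [0.69, 0.724, 0.001, 0.0]
ft_force: [-1.1, -1.5, 6.8]
grip_width: 0.157
grasp_force: 39.6
```

```bash
python3 -m jog '[{"grip":1,"slide":[-0.5,0,0],"yaw":0},{"grip":1,"slide":[-1,0,0],"yaw":0},{"grip":1,"slide":[-1.5,0,0],"yaw":0},{"grip":1,"slide":[-1.5,0,0],"yaw":0},{"grip":1,"slide":[-1.5,0,0],"yaw":0},{"grip":1,"slide":[-1.5,0,0],"yaw":0},{"grip":1,"slide":[-1.5,0,0],"yaw":0},{"grip":1,"slide":[-1,0,0],"yaw":0}]'; python3 -c "
from h import *
goto([.5802,.1128-.2,.109],-1.5265+np.pi);print(pose()[0]['ft_force'])"
```

```text
clock: 12.95
position: [0.5851, 0.0142, 0.1102]
ee_rot: [0.69, 0.724, 0.002, -0.0]
ft_force: [-0.3, 8.0, 5.8]
grip_width: 0.157
grasp_force: 39.6
t 12.95 yaw 0.005 then slide cm [-10.11  -0.94   0.12] at [0.5851 0.0142 0.1102] ang 1.6200
[-0.33473699  7.96488822  5.8299036 ]
```

```bash
python3 -m jog '[{"grip":1,"slide":[-1,0,0],"yaw":0},{"grip":1,"slide":[-1.5,0,0],"yaw":0},{"grip":1,"slide":[-1.5,0,0],"yaw":0},{"grip":1,"slide":[-1.5,0,0],"yaw":0},{"grip":1,"slide":[-1.5,0,0],"yaw":0},{"grip":1,"slide":[-1,0,0],"yaw":0},{"grip":1,"slide":[-0.7,0,0],"yaw":0},{"grip":1,"slide":[-0.5,0,0],"yaw":0}]'; python3 -m jog '[{"grip":1,"slide":[-0.3,0,0],"yaw":0},{"grip":1,"slide":[-0.2,0,0],"yaw":0},{"grip":1,"slide":[-0.2,0,0],"yaw":0},{"grip":1,"slide":[0,0,0],"yaw":0}]'
```

```text
clock: 13.75
position: [0.5897, -0.0769, 0.1103]
ee_rot: [0.689, 0.724, 0.002, -0.0]
ft_force: [-0.9, 8.9, 6.9]
grip_width: 0.157
grasp_force: 39.9
clock: 14.15
position: [0.5901, -0.0836, 0.1102]
ee_rot: [0.689, 0.725, 0.002, -0.0]
ft_force: [-1.2, 6.4, 6.5]
grip_width: 0.156
grasp_force: 39.9
```

```bash
python3 -m jog '[{"grip":1,"slide":[-0.2,0,0],"yaw":0},{"grip":1,"slide":[-0.2,0,0],"yaw":0},{"grip":1,"slide":[0,0,0],"yaw":0}]';python3 -m jog '[{"grip":1,"slide":[-0.2,0,0],"yaw":0},{"grip":1,"slide":[0,0,0],"yaw":0}]'; python3 -m jog '[{"grip":1,"slide":[-0.15,0,0],"yaw":0},{"grip":1,"slide":[0,0,0],"yaw":0}]'
```

```text
clock: 14.45
position: [0.5903, -0.0876, 0.1102]
ee_rot: [0.689, 0.725, 0.002, -0.0]
ft_force: [0.3, 7.1, 7.6]
grip_width: 0.157
grasp_force: 39.9
clock: 14.65
position: [0.5904, -0.0895, 0.1102]
ee_rot: [0.689, 0.725, 0.002, -0.0]
ft_force: [0.4, 7.2, 7.8]
grip_width: 0.16
grasp_force: 39.9
clock: 14.85
position: [0.5905, -0.0909, 0.1102]
ee_rot: [0.689, 0.725, 0.002, -0.0]
ft_force: [-0.7, 7.7, 7.6]
grip_width: 0.156
grasp_force: 39.9
```

```bash
python3 -m jog '[{"grip":1,"slide":[-0.2,0,0],"yaw":0},{"grip":1,"slide":[0,0,0],"yaw":0}]';python3 -m jog '[{"grip":1,"slide":[-0.15,0,0],"yaw":0},{"grip":1,"slide":[0,0,0],"yaw":0}]'; python3 -m jog '[{"grip":1,"slide":[-0.15,0,0],"yaw":0},{"grip":1,"slide":[0,0,0],"yaw":0}]'
```

```text
clock: 15.05
position: [0.5906, -0.0925, 0.1102]
ee_rot: [0.689, 0.725, 0.002, -0.0]
ft_force: [0.0, 9.4, 7.6]
grip_width: 0.16
grasp_force: 39.9
clock: 15.25
position: [0.5907, -0.0926, 0.1102]
ee_rot: [0.689, 0.725, 0.002, -0.001]
ft_force: [-1.7, 13.9, 9.6]
grip_width: 0.155
grasp_force: 40.2
clock: 15.45
position: [0.5907, -0.0927, 0.1102]
ee_rot: [0.688, 0.726, 0.003, -0.002]
ft_force: [-3.9, 18.4, 11.7]
grip_width: 0.156
grasp_force: 40.5
```

Contact with the stop at grip x ≈ 0.029 (expected 0.028). I'll relax, let go and look.

```bash
python3 -m jog '[{"grip":1,"slide":[0.3,0,0],"yaw":0},{"grip":0.6,"slide":[0,0,0],"yaw":0},{"grip":0.2,"slide":[0,0,0],"yaw":0},{"grip":0,"slide":[0,0,0],"yaw":0},{"grip":0,"slide":[0,0,0],"yaw":0},{"grip":0,"slide":[0,0,0],"yaw":0}]'; python3 -m jog '[{"grip":0,"slide":[0,0,-1],"yaw":0},{"grip":0,"slide":[0,0,-2],"yaw":0},{"grip":0,"slide":[0,0,-3],"yaw":0},{"grip":0,"slide":[0,0,-3],"yaw":0},{"grip":0,"slide":[1,0,-3],"yaw":0},{"grip":0,"slide":[2,0,-3],"yaw":0},{"grip":0,"slide":[0,0,0],"yaw":0},{"grip":0,"slide":[0,0,0],"yaw":0}]'; python3 - <<'E'
from h import *
print(pose()[1:])
im=manip.camera('wrist'); cv2.imwrite('pics/w3.png',im)
E
```

```text
clock: 16.05
position: [0.5894, -0.0957, 0.1088]
ee_rot: [0.69, 0.724, -0.0, -0.0]
ft_force: [0.0, 0.9, -0.8]
grip_width: 0.498
grasp_force: 0.0
clock: 16.85
position: [0.5882, -0.0652, 0.2599]
ee_rot: [0.69, 0.724, 0.001, 0.0]
ft_force: [-0.6, 0.1, -0.8]
grip_width: 0.503
grasp_force: 0.0
(array([ 0.58819441, -0.06520214,  0.25986259]), array([[-4.88574736e-02,  9.98804409e-01,  1.64322274e-03],
       [ 9.98805736e-01,  4.88570416e-02,  3.01993790e-04],
       [ 2.21349728e-04,  1.65601495e-03, -9.99998604e-01]]), np.float64(1.619673260028543))
```

View pics/w3.png

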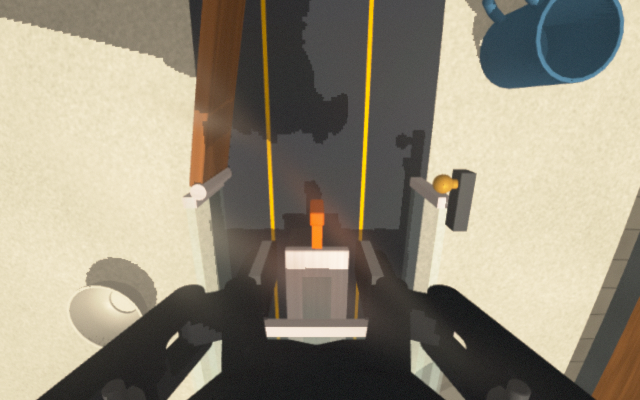

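The tin is under the canopy, centred between the lines: rear lid edge at row 248, columns 286–350, post at (317,208). The catch ball is at (443,184).

```bash
python3 - <<'E'
from fit import *
c=manip.calibration('wrist'); v=np.array([.5884,-.0637,-1.5265])
f=lambda p,z:np.round((at_z(c,p,z)[:2]-v[:2])@rz(v[2]),4)
print('lid',f((286,248),.075),f((350,248),.075),'post outer',f((317,200),.074),'ball',f((443,184),.102),'canopy edge',f((266,320),.137),f((368,320),.137))
# door push geometry
h=v[:2]+rz(v[2])@[-.006,-.105]; 
for th in (1.37,1.2,1.0,.8,.6,.4,.2,.09,0):
    a=v[2]+th*-1  # check sign below
    # free edge direction in case frame: (-sin th, cos th); outward normal of outer face (-x of door frame): (-cos th,-sin th)
    e=h+rz(v[2])@(np.array([-np.sin(th),np.cos(th)])*.15); n=rz(v[2])@np.array([-np.cos(th),-np.sin(th)])
    print(th,'push pt',np.round(e+n*.006,3),'n ang %.3f'%np.arctan2(n[1],n[0]))
E
```

```text
lid [ 0.0558 -0.0296] [0.0556 0.0325] post outer [0.0071 0.0003] ball [-0.0158  0.1025] canopy edge [ 0.0886 -0.0407] [0.0884 0.0415]
1.37 push pt [0.501 0.087] n ang 2.985
1.2 push pt [0.526 0.082] n ang 2.815
1.0 push pt [0.553 0.07 ] n ang 2.615
0.8 push pt [0.578 0.054] n ang 2.415
0.6 push pt [0.6   0.033] n ang 2.215
0.4 push pt [0.616 0.008] n ang 2.015
0.2 push pt [ 0.627 -0.02 ] n ang 1.815
0.09 push pt [ 0.631 -0.036] n ang 1.705
0 push pt [ 0.633 -0.05 ] n ang 1.615
```

```bash
cat > door.py <<'E'
from fit import *
v=np.array([.5884,-.0637,-1.5265]); ang=1.6197
h=v[:2]+rz(v[2])@[-.006,-.105]
x=np.array([np.cos(ang),np.sin(ang)]); y=np.array([x[1],-x[0]])
def ctr(th,over=0,r=.145):
    e=h+rz(v[2])@(np.array([-np.sin(th),np.cos(th)])*r); n=rz(v[2])@np.array([-np.cos(th),-np.sin(th)])
    return e+n*(.006+.011*abs(np.cos(th))+.0145*abs(np.sin(th))-over)
E
python3 - <<'E'
from door import *
o,p,Rt,a=pose(); print(p,a)
cur=p[:2]
W=[('app',ctr(1.37,-.03))]+[(t,ctr(t,.002)) for t in np.arange(1.37,.1,-.07)]+[(t,ctr(t,.003)) for t in (.09,.05,.02,0)]
for n,q in W:
    d=(q-cur)*100; print(n,np.round(q,3),'dx %.2f dy %.2f'%(d@x,d@y)); cur=q
E
```

```text
[ 0.58773788 -0.06579409  0.25882728] 1.6186410918253908
app [0.454 0.089] dx 16.12 dy -12.59
1.37 [0.486 0.084] dx -0.65 dy 3.13
1.3 [0.495 0.084] dx -0.09 dy 0.97
1.23 [0.505 0.083] dx -0.16 dy 0.97
1.16 [0.515 0.081] dx -0.22 dy 0.97
1.0899999999999999 [0.525 0.078] dx -0.29 dy 0.96
1.0199999999999998 [0.534 0.075] dx -0.36 dy 0.94
0.9499999999999997 [0.544 0.071] dx -0.43 dy 0.92
0.8799999999999997 [0.553 0.067] dx -0.50 dy 0.90
0.8099999999999996 [0.562 0.061] dx -0.57 dy 0.87
0.7399999999999995 [0.57  0.056] dx -0.63 dy 0.83
0.6699999999999995 [0.579 0.049] dx -0.70 dy 0.79
0.5999999999999994 [0.586 0.042] dx -0.76 dy 0.74
0.5299999999999994 [0.594 0.034] dx -0.82 dy 0.69
0.4599999999999993 [0.6   0.025] dx -0.87 dy 0.63
0.38999999999999924 [0.606 0.017] dx -0.92 dy 0.57
0.3199999999999992 [0.612 0.007] dx -0.97 dy 0.50
0.2499999999999991 [ 0.617 -0.003] dx -1.01 dy 0.43
0.17999999999999905 [ 0.621 -0.013] dx -1.05 dy 0.35
0.10999999999999899 [ 0.624 -0.024] dx -1.08 dy 0.27
0.09 [ 0.625 -0.028] dx -0.41 dy 0.07
0.05 [ 0.626 -0.034] dx -0.63 dy 0.10
0.02 [ 0.627 -0.039] dx -0.48 dy 0.06
0 [ 0.627 -0.042] dx -0.32 dy 0.03
```

```bash
python3 -m jog '[{"grip":1,"slide":[3,-2.5,0],"yaw":0},{"grip":1,"slide":[3.3,-2.5,0],"yaw":0},{"grip":1,"slide":[3.3,-2.5,0],"yaw":0},{"grip":1,"slide":[3.3,-2.5,0],"yaw":0},{"grip":1,"slide":[3.2,-2.6,0],"yaw":0},{"grip":1,"slide":[0,0,4],"yaw":0},{"grip":1,"slide":[0,0,4],"yaw":0},{"grip":1,"slide":[0,0,4.6],"yaw":0}]'; python3 -m jog '[{"grip":1,"slide":[0,0,0],"yaw":0},{"grip":1,"slide":[-0.6,2,0],"yaw":0},{"grip":1,"slide":[0,1.1,0],"yaw":0},{"grip":1,"slide":[-0.1,1,0],"yaw":0},{"grip":1,"slide":[-0.2,1,0],"yaw":0},{"grip":1,"slide":[-0.2,1,0],"yaw":0},{"grip":1,"slide":[-0.3,1,0],"yaw":0}]'; python3 -c "
from door import *
o,p,Rt,a=pose();d=[np.linalg.norm(ctr(t,.002)-p[:2]) for t in np.arange(0,1.4,.01)];print(p,np.argmin(d)*.01,min(d),o['ft_force'])"
```

```text
clock: 17.7
position: [0.4542, 0.0888, 0.1316]
ee_rot: [0.69, 0.724, 0.0, 0.0]
ft_force: [1.0, 0.9, 0.0]
grip_width: 0.003
grasp_force: 0.0
clock: 18.4
position: [0.5268, 0.0788, 0.1332]
ee_rot: [0.69, 0.724, 0.0, -0.0]
ft_force: [-1.3, 0.4, -0.2]
grip_width: -0.003
grasp_force: 0.3
[0.52675101 0.07881964 0.13315951] 1.08 0.001154190793477361 [-1.2751693   0.37511618 -0.18986324]
```

Light door contact, on plan. Continuing along the arc.

```bash
python3 -m jog '[{"grip":1,"slide":[-0.4,0.9,0],"yaw":0},{"grip":1,"slide":[-0.4,0.9,0],"yaw":0},{"grip":1,"slide":[-0.5,0.9,0],"yaw":0},{"grip":1,"slide":[-0.6,0.9,0],"yaw":0},{"grip":1,"slide":[-0.6,0.8,0],"yaw":0},{"grip":1,"slide":[-0.7,0.8,0],"yaw":0},{"grip":1,"slide":[-0.8,0.7,0],"yaw":0},{"grip":1,"slide":[-0.8,0.7,0],"yaw":0}]'; python3 -m jog '[{"grip":1,"slide":[-0.9,0.6,0],"yaw":0},{"grip":1,"slide":[-0.9,0.6,0],"yaw":0},{"grip":1,"slide":[-1,0.5,0],"yaw":0},{"grip":1,"slide":[-1,0.4,0],"yaw":0},{"grip":1,"slide":[-1,0.4,0],"yaw":0},{"grip":1,"slide":[0,0,0],"yaw":0}]'; python3 -c "
from door import *
o,p,Rt,a=pose();d=[np.linalg.norm(ctr(t,.002)-p[:2]) for t in np.arange(0,1.4,.01)];i=np.argmin(d)*.01;print(p,i,min(d),o['ft_force']); q=(ctr(0,.003)-p[:2])*100; print(q@x,q@y)
cv2.imwrite('pics/s4.png',cv2.resize(manip.camera('scene')[110:290,190:460],(800,533),interpolation=cv2.INTER_CUBIC))"
```

```text
clock: 19.2
position: [0.5948, 0.0332, 0.1329]
ee_rot: [0.69, 0.724, 0.0, -0.0]
ft_force: [-1.6, -0.2, -0.4]
grip_width: -0.002
grasp_force: 0.3
clock: 19.8
position: [0.622, -0.0151, 0.133]
ee_rot: [0.691, 0.723, -0.0, 0.001]
ft_force: [0.1, -0.4, -0.4]
grip_width: 0.001
grasp_force: 0.0
[ 0.62198137 -0.01506298  0.13301685] 0.17 0.0008608524568743749 [ 0.14163033 -0.36082071 -0.39220451]
-2.71217846825259 0.4172918733143607
```

View pics/s4.png

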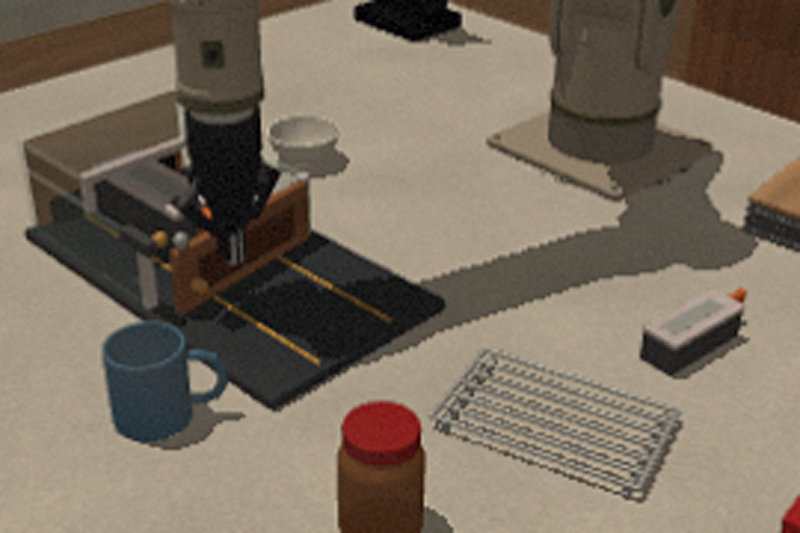

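The door is nearly shut, its nub (180,240) just short of the ball (160,240). The tin is inside, and the mug and jar are untouched. Now for the last push.

```bash
python3 -m jog '[{"grip":1,"slide":[-0.8,0.2,0],"yaw":0},{"grip":1,"slide":[-0.6,0.1,0],"yaw":0},{"grip":1,"slide":[-0.4,0.1,0],"yaw":0},{"grip":1,"slide":[-0.4,0,0],"yaw":0},{"grip":1,"slide":[-0.3,0,0],"yaw":0},{"grip":1,"slide":[0,0,0],"yaw":0}]'; python3 -m jog '[{"grip":1,"slide":[-0.3,0,0],"yaw":0},{"grip":1,"slide":[0,0,0],"yaw":0}]'; python3 -m jog '[{"grip":1,"slide":[-0.2,0,0],"yaw":0},{"grip":1,"slide":[0,0,0],"yaw":0}]'
```

```text
clock: 20.45
position: [0.6267, -0.0366, 0.1328]
ee_rot: [0.69, 0.724, 0.0, -0.001]
ft_force: [-1.2, 4.9, 0.7]
grip_width: 0.003
grasp_force: 2.5
clock: 20.65
position: [0.6267, -0.0369, 0.1329]
ee_rot: [0.689, 0.725, 0.001, -0.002]
ft_force: [-3.5, 12.2, 3.4]
grip_width: 0.002
grasp_force: 6.4
clock: 20.85
position: [0.6267, -0.037, 0.1328]
ee_rot: [0.688, 0.725, 0.002, -0.003]
ft_force: [-5.3, 17.8, 3.8]
grip_width: -0.005
grasp_force: 9.0
```

```bash
python3 -m jog '[{"grip":1,"slide":[0.7,0,0],"yaw":0},{"grip":1,"slide":[3,0,0],"yaw":0},{"grip":1,"slide":[4,0,-2],"yaw":0},{"grip":1,"slide":[4,0,-4],"yaw":0},{"grip":1,"slide":[2,0,-4],"yaw":0},{"grip":1,"slide":[0,0,-3],"yaw":0},{"grip":1,"slide":[0,0,0],"yaw":0},{"grip":1,"slide":[0,0,0],"yaw":0}]'; python3 - <<'E'
from door import *
w=manip.camera('wrist'); cv2.imwrite('pics/w5.png',w)
t=manip.camera('top'); cv2.imwrite('pics/t5.png',t)
c=manip.calibration('wrist'); print(pose()[0]['ft_force'])
def C(p,z): return np.array([*(v[:2]+rz(v[2])@np.array(p)),z])
pts={'nub0':C((-.006,.09),.11),'nub.09':C((-.006-.195*np.sin(.09),-.105+.195*np.cos(.09)),.11),'ball':C((-.0145,.103),.11),'hinge top':C((-.012,-.105),.093),'edge0 outer':C((-.012,.10),.093)}
for k,q in pts.items(): print(k,proj(c,q).round(1))
E
```

```text
clock: 21.65
position: [0.6209, 0.0888, 0.2587]
ee_rot: [0.69, 0.724, 0.0, 0.001]
ft_force: [-0.9, -1.1, -0.4]
grip_width: 0.0
grasp_force: 0.0
[ 0.50880537 -0.40861193 -0.47874596]
nub0 [[369.6 351.5]]
nub.09 [[370. 337.]]
ball [[383.9 344.4]]
hinge top [[174.1 331.5]]
edge0 outer [[377.  333.4]]
```

View pics/w5.png

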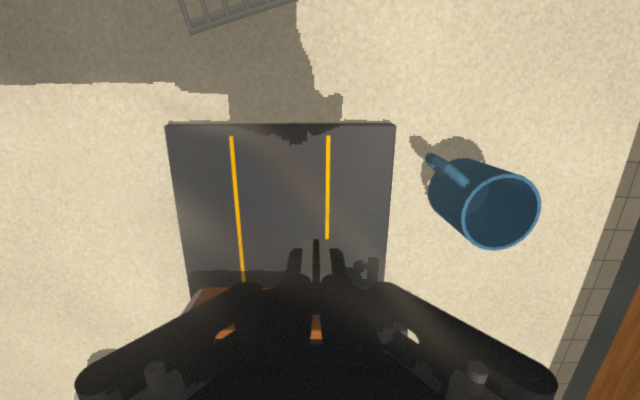

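The gripper hides the door here. Mug and slab look as before; I'll check the door and tin from the scene camera with the arm out of the way.

```bash
python3 -m jog '[{"grip":1,"slide":[4,-3,-3],"yaw":0},{"grip":1,"slide":[4,-3,-3],"yaw":0},{"grip":1,"slide":[4,-3,0],"yaw":0},{"grip":1,"slide":[4,-3,0],"yaw":0},{"grip":1,"slide":[4,0,0],"yaw":0},{"grip":1,"slide":[0,0,0],"yaw":0}]'; python3 - <<'E'
from door import *
t=manip.camera('scene'); c=manip.calibration('scene')
def C(p,z): return np.array([*(v[:2]+rz(v[2])@np.array(p)),z])
x0,y0,k=195,130,6
def P(q): return (proj(c,q)[0]-[x0,y0])*k+k/2
nub=lambda th:C((-.006-.195*np.sin(th),-.105+.195*np.cos(th)),.110)
out=lambda th,r:C(np.array([-.006,-.105])+r*np.array([-np.sin(th),np.cos(th)])+.006*np.array([-np.cos(th),-np.sin(th)]),.018)
for th in (0,.05,.09,.15): print(th,'nub',P(nub(th)).round(),'low free edge',P(out(th,.206)).round(),'top free edge',P(out(th,.206)+[0,0,.075]).round())
print('ball',P(C((-.0145,.103),.102)).round(),'lid rear',P(C((.06,.032),.075)).round(),P(C((.06,-.032),.075)).round(),'slab front',P(C((-.21,.125),.015)).round())
cv2.imwrite('pics/s6.png',cv2.resize(t[y0:y0+90,x0:x0+130],None,fx=k,fy=k,interpolation=cv2.INTER_CUBIC))
E
```

```text
clock: 22.35
position: [0.4975, 0.2784, 0.3081]
ee_rot: [0.687, 0.727, -0.001, -0.001]
ft_force: [-0.4, -0.4, -0.3]
grip_width: -0.004
grasp_force: 0.0
0 nub [303. 334.] low free edge [309. 496.] top free edge [296. 374.]
0.05 nub [315. 340.] low free edge [322. 504.] top free edge [309. 381.]
0.09 nub [325. 345.] low free edge [332. 509.] top free edge [319. 387.]
0.15 nub [341. 353.] low free edge [349. 517.] top free edge [337. 394.]
ball [294. 362.] lid rear [325. 310.] [416. 272.] slab front [518. 689.]
```

View pics/s6.png

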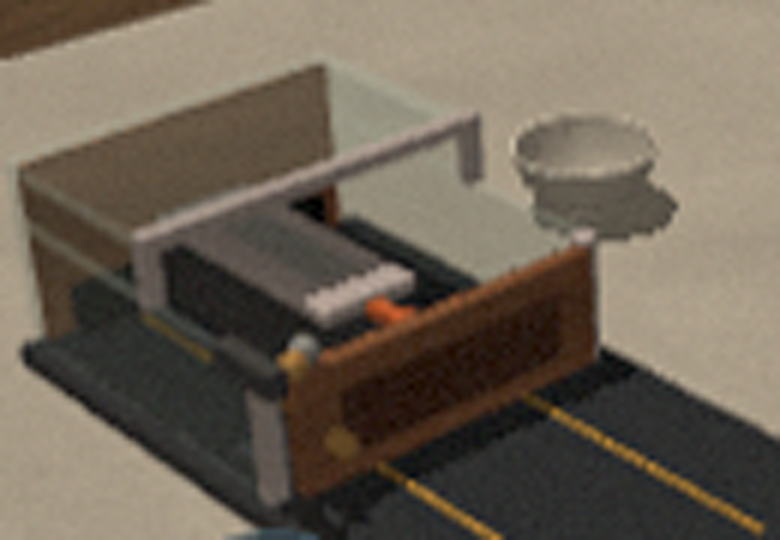

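In the crop the door's free edge (290,384)–(296,498) and nub (303,347) match the prediction for 0 rad. The tin's rear lid corners (322,325) and (413,280) match the home position to within the same small offset, so I'm handing in.

```bash
python3 -c "
from workcell import manip
print(manip.hand_in())"
```

```text
the job is handed in; nothing more can be done
None
```

I handed the job in at about 22 s on the robot clock: by the last camera check the tin rests against the stop between the yellow lines, the door is shut on its catch, and the mug, jar and bowl look unmoved, but the hand-in returned no verdict.

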